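Mount the specimen carousel on the microscope's turntable and slide it under the objective

TASK

Set the round specimen carousel centred on the turntable of the microscope's sliding stage while the stage is still out at its loading end, turning it without forcing until its underside ribs drop into the turntable's grooves and it lies fully home. Then push the stage along its rails until it clicks into the detent under the objective, not past it, and leave it there with the carousel still home. Leave the bottles, glassware and other things where they stand.

Things in the scene. Friction and masses are not known exactly. Their poses are not given: they have to be found in the camera images.
- carousel: Loose aluminium disc, 110 mm across, 8 mm thick. Origin on its axis at the bottom of its ribs, z up. Disc from z = 6 to 14 mm. Below it two crossed round-bottomed ribs along x and y, 9 mm wide, 75 mm long, 6 mm deep (same every quarter turn). On top, centred, a black grip bar 44 mm long along x, 16 mm wide, z = 14 to 42 mm. About 0.24 kg.
- microscope: Fixed microscope: base 150 mm wide, 460 mm long with two rails along its y axis, a column at the +y end and a white head (66 mm across) whose objective hangs 120 mm over the bench, 190 mm along +y from the origin. Origin on the bench, under the turntable axis at slide 0; z up.
- stage (a joint): Position (m) of the sliding stage along the microscope's +y axis; 0 to 0.030 at the start (loading end); detent under the objective at 0.140 (a sprung ball, about 6 N to enter or leave), end stop at 0.175. Rail friction about 2 N.
- turntable_top (a point): Centre of the turntable's top face, 60 mm over the bench; moves with the stage, axes parallel to the microscope's. Dark steel, about 77 mm across, with two crossed grooves 11 mm wide, 10 mm deep, at ANY angle: not given here, see or feel it; stiff to turn. Carousel home: its disc lies on this face, its origin 6 mm below this point; else it rides up to 6 mm higher.
- tab_top (a point): Middle of the top edge of the stage's upright push tab: a plate 70 mm wide across the rails, 10 mm thick along them, 45 mm tall (top 89 mm over the bench), 100 mm to the -y side of the turntable axis; moves with the stage, axes parallel to the microscope's. Push its -y face.
- reagent_a: Bystander: closed amber reagent bottle, 56 mm across, 125 mm tall, to the right. Origin at the centre of its underside, z up.
- reagent_b: Bystander: the same kind of bottle, beyond the microscope. Origin at the centre of its underside, z up.
- beaker: Bystander: glass beaker, 72 mm across, 95 mm tall. Origin at the centre of its underside, z up.
- slide_box: Bystander: white box of slides, 85 x 85 x 30 mm. Origin at the centre of its underside, z up.
- dish: Bystander: white porcelain dish, 84 mm across, 35 mm tall. Origin at the centre of its underside, z up.
- flask: Bystander: conical glass flask, 88 mm across at the foot, 134 mm tall. Origin at the centre of its underside, z up.
- petri: Bystander: closed petri dish, 93 mm across, 17 mm tall. Origin at the centre of its underside, z up.
Mind the look-alikes: they are no part of the job. Leave any purple or yellow look-alike of the carousel alone.

How it is judged (in metres and radians):
On the way, in this order (a step that is already met when the one before it is completed fails the run):
1. the carousel lies home on the turntable, ribs in the grooves, with the stage still out at the loading end (slide below 0.08) (z of carousel in the frame of turntable_top below -0.0045 m and horizontal distance between carousel and turntable_top below 0.003 m and angle between carousel's own z axis and vertical below 0.04 rad and value of joint stage below 0.08 m), for 0.2 s.
2. the stage sits in its detent under the objective with the carousel home (z of carousel in the frame of turntable_top below -0.0045 m and horizontal distance between carousel and turntable_top below 0.003 m and angle between carousel's own z axis and vertical below 0.04 rad and value of joint stage between 0.137 and 0.143 m), for 0.2 s.
At the end, for the whole second after the job is handed in: The carousel lies home on the turntable (origin at least 4.5 mm below the turntable's top face, within 3 mm of its axis, level within 0.04 rad), the stage is at rest in the detent (0.137 to 0.143 m) (all of step 2 and linear speed of carousel below 0.01 m/s and velocity of joint stage between -0.005 and 0.005 m/s); the robot touches nothing.
It fails at once if the carousel is forced: more than 70 N between it and the microscope or its stage (contact force between carousel and microscope above 70 N).
It fails at once if a bystander is moved by more than 30 mm or tipped over (distance of any of reagent_a, reagent_b, beaker, slide_box, dish, flask, petri from where it was at the start of the episode above 0.03 m or angle between any of reagent_a, reagent_b, beaker, slide_box, dish, flask, petri's own z axis and vertical above 0.5 rad).
It also fails if it takes over 72 s, if anything falls off the work surface, if the arm or the gripper's body presses on something with over 40 N, if the wrist force passes 120 N, or if a joint passes its speed limit or range.

ROBOT

A 6-joint arm with a two-finger parallel gripper is mounted at the origin on the work surface. World frame = base frame: x ahead of the robot, y to its left, z up, the work surface at z = 0. Lengths are in mm, angles in rad, forces in N, time in s.
With the tool pointing down it reaches from about 300 to 775 mm from the base axis. Payload 14.6 kg.
Tool frame: the origin (TCP) lies between the finger pads; the fingertips stand manip.nose_length ahead of it and the grasp point (between the pads) lies 11 mm behind it (manip.nose_length is the distance from the TCP to the fingertips, in mm); z points along the fingers, y is the line along which they close (so a half turn about z gives the same grasp; the last joint's range is limited). The gripper opens to 94 mm and grips with 3 to 60 N. Pads are 16 mm wide; open, the fingers measure 119 mm over their backs; the gripper's body (75 mm by 177 mm) begins 78 mm behind the grasp point.
Start: joints at [-1.341, 0.3, 1.521, -0, 1.321, -0.067], TCP at [160.847, -525.944, 213.446] pointing down, gripper open.
Joint ranges: [-3.03, 3.03], [-0.79, 2.21], [0.23, 2.52], [-1.04, 4.18], [0, 3.07], [-2.55, 2.55]. Speed limits (rad/s): [2.22, 2.22, 2.57, 3.14, 3.14, 3.14].

INTERFACE

Orientations are given as [roll, pitch, yaw] about the fixed x, y, z axes, in that order (R = Rz(yaw) Ry(pitch) Rx(roll)).
In Python, from cell import manip, cams, job gives the robot as it stands.
- The arm moves only by the tool jog_arm, never from a script. Its argument "commands" is a list of rows, each an object of numbers: "dx", "dy", "dz": the shift along the tool's x, y, z each as a share of 40 mm, from -1 to 1; "ax", "ay", "az": the turn, a rotation vector about the tool's x, y, z each as a share of 10 degrees, from -1 to 1; "gripper": the closure, from 0 (fully open) to 1 (shut). A call has 1 to 10 rows; each row shifts and turns the commanded pose from where the row before left it, along the tool's axes as they then stand; what a row does not reach is not made up. A row lasts 1/8 s, in which the tool goes at most 62.5 mm and 10.7 degrees, less where a joint would pass 70% of its speed; a pose out of reach is approached as far as the arm can. A call with a number of a shift or a turn outside -1 to 1 is refused whole. A call with a gripper value outside its range is refused whole. The fingers move at their own pace and stop on an object; "squeeze" is the grip in N (left out, the last holds). Time passes only in rows, so rows that do not move let the fingers close. It gives the time, the measured TCP pose, the force, the opening and the grip force at its end, in the units of the state.
- manip.read_state(): the state, without advancing time (a new reading comes with each control period).
- cams.camera(name): name is "scene" or "top"; returns a dict with "image" (384x512x3 uint8, red, green, blue), "fx", "fy", "cx", "cy" (pixels), "world_to_cam" (4x4, takes a point from world to camera coordinates). Camera axes: x right, y down, z forward; pixel columns grow to the right and rows downward; lengths in mm; the calibration is good to about 2 mm. A picture is of the moment at which its call begins. There is no depth.
- job.sign_off(): hands the job in; it is judged then, once.
The state is a dict: "clock": time; "joints": joint angles; "qd": joint speeds; "effort": joint torques, N m; "eef_pos": TCP position; "eef_rot": TCP orientation; "wrist_force": force on the tool from outside, world axes, zero at the start; "moment": the same for the moment, N m; "finger_gap": finger opening in mm; "finger_force": force on a finger pad.
Only numpy, scipy, OpenCV 4.12 (cv2) and the standard library are available. Lean on these libraries where they do the work, as an engineer would, in place of code of your own. Each camera call takes 0.05 s, during which the arm holds its last target. There are 200 camera calls.

## Working session

There is one attempt and no reset: what is moved stays moved. The work goes in short steps, Python scripts to look and compute and a tool call to move; the robot and the scene stay as the last step left them, time stands still between calls to the robot, and variables do not carry over. Pictures are saved under pics/ and viewed, at most 10 in all, crops included, and the job is handed in when it is done.

Besides the shell and the picture viewer there is one more tool, called after "Request:" as name(argument=value, ...), one argument or row to a line, values as JSON. jog_arm: Moves the arm, as the interface text tells. Shift numbers are shares of 40 mm and turn numbers shares of 10 degrees, none past 1 either way. Its arguments: {"type":"object","properties":{"commands":{"type":"array"},"squeeze":{"type":"number"}},"required":["commands"]}

```bash
mkdir -p pics; ls
cat > h.py <<'E'
import numpy as np, cv2
from cell import manip, cams, job
def pix2w(c,u,v,z):
    W=np.array(c["world_to_cam"]);R=W[:3,:3];t=W[:3,3]
    d=R.T@np.array([(u-c["cx"])/c["fx"],(v-c["cy"])/c["fy"],1]);o=-R.T@t
    return o+d*(z-o[2])/d[2]
def w2pix(c,p):
    W=np.array(c["world_to_cam"]);q=W[:3,:3]@np.array(p,float)+W[:3,3]
    return np.array([c["fx"]*q[0]/q[2]+c["cx"],c["fy"]*q[1]/q[2]+c["cy"]])
def save(c,name,crop=None,s=1):
    im=c["image"][:,:,::-1]
    if crop: x0,y0,x1,y1=crop; im=im[y0:y1,x0:x1]
    cv2.imwrite("pics/"+name,cv2.resize(im,None,fx=s,fy=s,interpolation=cv2.INTER_CUBIC))
E
python3 - <<'E'
from h import *
s=manip.read_state();print(s, manip.nose_length)
for n in("scene","top"):
    c=cams.camera(n);save(c,n+"0.png",s=1.5);W=np.array(c["world_to_cam"]);print(n,c["fx"],-W[:3,:3].T@W[:3,3],W[:3,:3].round(3).tolist())
E
```

```text
pics
{'clock': 0.0, 'joints': array([-1.34062980e+00,  3.00464752e-01,  1.52159333e+00, -2.61292456e-05,
        1.32070452e+00, -6.65947697e-02]), 'qd': array([ 0.00165733,  0.00019833, -0.00120556, -0.00275203, -0.00129674,
        0.00029208]), 'effort': array([-7.77921869e-04, -5.31808770e+01, -3.52731442e+01,  7.08282413e-02,
        2.46154441e-02, -1.17549002e-04]), 'eef_pos': array([ 160.76753312, -525.70644413,  212.88462689]), 'eef_rot': array([-3.14042361e+00, -5.26027902e-05,  2.96767742e-01]), 'wrist_force': array([0.43443808, 0.71390887, 0.05322397]), 'moment': array([-8.18237865e-03,  8.93337813e-06,  1.00658955e-02]), 'finger_force': 0.0, 'finger_gap': 94.00689551590919} 8.0
scene 428.4285981375208 [1181.66727185 -853.64063109 1220.79251319] [[0.796, 0.605, 0.008], [0.451, -0.584, -0.675], [-0.403, 0.541, -0.738]]
top 363.74994804923574 [ 476.68372701  -47.15737851 1243.52576873] [[0.024, -1.0, -0.007], [-0.997, -0.023, -0.068], [0.067, 0.008, -0.998]]
```

View pics/scene0.png

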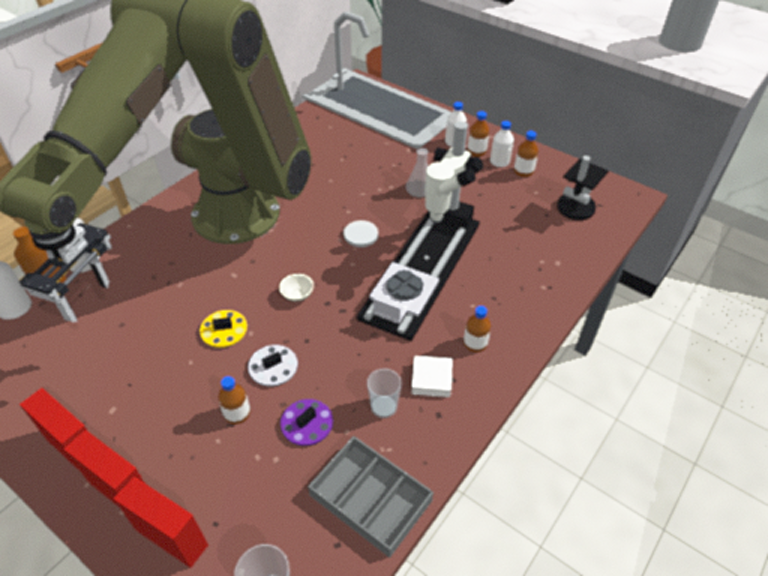

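View pics/top0.png

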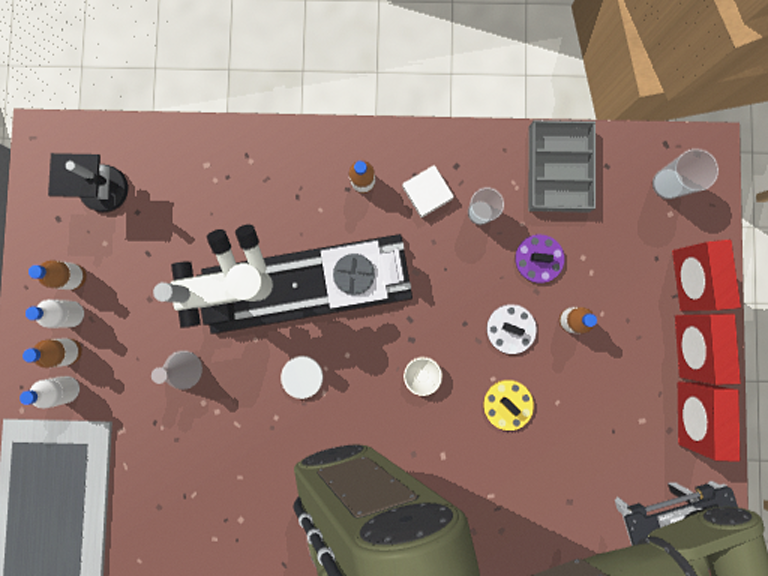

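The scene picture shows the robot, the microscope and three discs. In the top picture (scaled 1.5x) the aluminium carousel is at (512,329), with the yellow and purple look-alikes at (510,405) and (540,260). The turntable is at (355,276) and the push tab at about (392,266). I'll enlarge crops of these.

Run:
```python
from h import *
c=cams.camera("top");im=c["image"][:,:,::-1]
np.save("top0.npy",im)
a=im[150:215,205:280];b=im[195:245,312:372]
A=cv2.resize(a,None,fx=8,fy=8,interpolation=cv2.INTER_CUBIC);cv2.imwrite("pics/tt.png",A)
cv2.imwrite("pics/car.png",cv2.resize(b,None,fx=10,fy=10,interpolation=cv2.INTER_CUBIC))
```

```text
(no output)
```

View pics/tt.png

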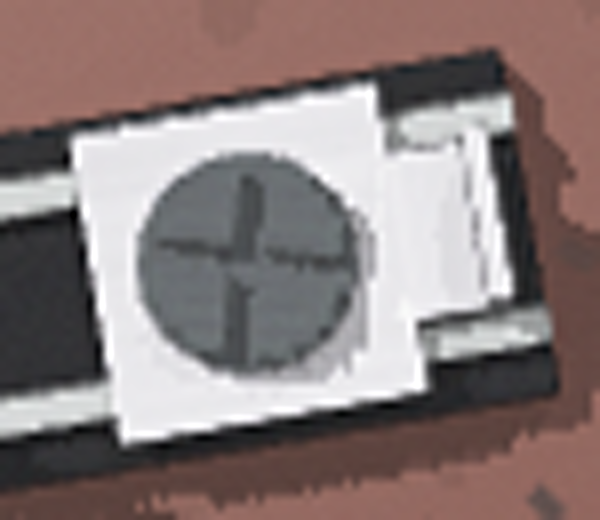

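View pics/car.png

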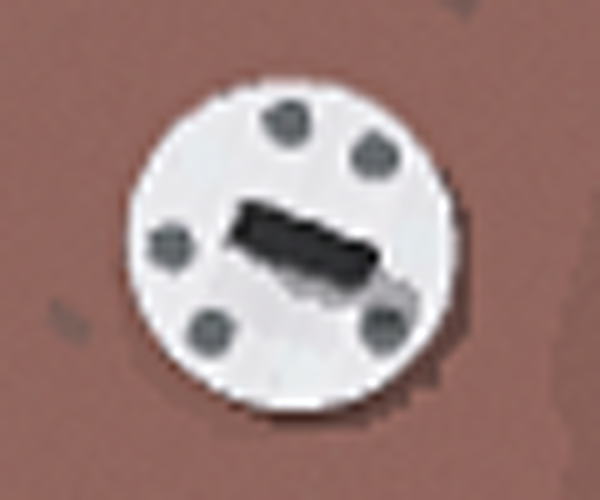

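Crop tt: the turntable disc runs from about (137,153) to (357,373), with grooves along (249,180)-(234,362) and (162,243)-(352,263). The tab is at the right, about x 465-510. Crop car: the disc is centred near (292,246), with the grip bar from (238,220) to (372,268).

Run:
```python
from h import *
c=cams.camera("top");im=c["image"].astype(int);d=cams.camera("scene")
np.set_printoptions(precision=2,suppress=True)
def blob(mask,seed):
    n,l=cv2.connectedComponents(mask.astype(np.uint8));m=(l==l[seed[1],seed[0]]).astype(np.uint8)
    cs,_=cv2.findContours(m,cv2.RETR_EXTERNAL,cv2.CHAIN_APPROX_NONE);k=max(cs,key=cv2.contourArea);return m,k
def W(k,z,c=c): return np.array([pix2w(c,u,v,z)[:2] for u,v in k.reshape(-1,2)])
def circ(P,r=None):
    A=np.c_[2*P,np.ones(len(P))];s=np.linalg.lstsq(A,(P**2).sum(1),rcond=None)[0];return s[:2],np.sqrt(s[2]+s[0]**2+s[1]**2)
g=im.mean(2);sat=im.max(2)-im.min(2)
# carousel
m,k=blob((g>150)&(sat<30),(325,220)); k=cv2.convexHull(k);print("car",circ(W(k,14)),len(k))
bar=(g<70);bm,bk=blob(bar,(341,219));ys,xs=np.nonzero(bm);r=cv2.minAreaRect(W(bk,42).astype(np.float32));print("bar",bm.sum(),r)
# turntable
sub=np.zeros_like(g,bool);sub[165:200,220:252]=1
m,k=blob(sub&(g<150)&(g>40)&(sat<30),(228,182));k=cv2.convexHull(k);print("tt",m.sum(),circ(W(k,60)))
# stage plate (white)
m,k=blob((g>165)&(sat<30),(221,175));k=cv2.convexHull(k);r=cv2.minAreaRect(W(k,55).astype(np.float32));print("stage",m.sum(),r)
# base rails direction: microscope base dark
q=[pix2w(c,205+(x+.5)/8-.5,150+(y+.5)/8-.5,z)[:2] for x,y,z in[(495,50,20),(555,395,20),(75,140,60),(375,85,60),(122,442,60),(425,390,60)]];print(np.array(q))
# groove rectified
ctr,_=circ(W(blob(sub&(g<150)&(g>40)&(sat<30),(228,182))[1],60))
best=[]
for th in np.arange(0,90,1):
  best.append((min((np.mean([cv2.remap(g.astype(np.float32),*[np.float32([[a]]) for a in w2pix(c,[ctr[0]+ox+t*np.cos(np.radians(th+b)),ctr[1]+oy+t*np.sin(np.radians(th+b)),60])],cv2.INTER_LINEAR)[0,0] for b in(0,90,180,270) for t in range(10,36,3)]),ox,oy) for ox in(-3,0,3) for oy in(-3,0,3)),th))
print(sorted(best)[:6])
d_=d["image"];cv2.imwrite("pics/sc.png",cv2.resize(d_[170:250,150:310,::-1],None,fx=5,fy=5,interpolation=cv2.INTER_CUBIC))
```

```text
car (array([ 459.96, -321.91]), np.float64(55.05103315927293)) 21
bar 59 ((459.83929443359375, -320.0475158691406), (45.1984748840332, 15.027771949768066), 70.75414276123047)
tt 607 (array([570.6 ,  31.46]), np.float64(45.01407439904467))
stage 1531 ((559.7198486328125, 91.63448333740234), (127.71188354492188, 353.4271240234375), 10.84304141998291)
[[667.08 -67.68]
 [521.47 -96.11]
 [619.78 104.1 ]
 [645.28 -18.17]
 [496.74  81.06]
 [520.79 -41.61]]
[((np.float32(81.862755), 3, 0), np.int64(85)), ((np.float32(81.88382), 3, 0), np.int64(86)), ((np.float32(82.04712), 3, 0), np.int64(84)), ((np.float32(82.306656), 3, 0), np.int64(87)), ((np.float32(82.392044), 3, 0), np.int64(83)), ((np.float32(83.22651), 3, 0), np.int64(82))]
```

View pics/sc.png

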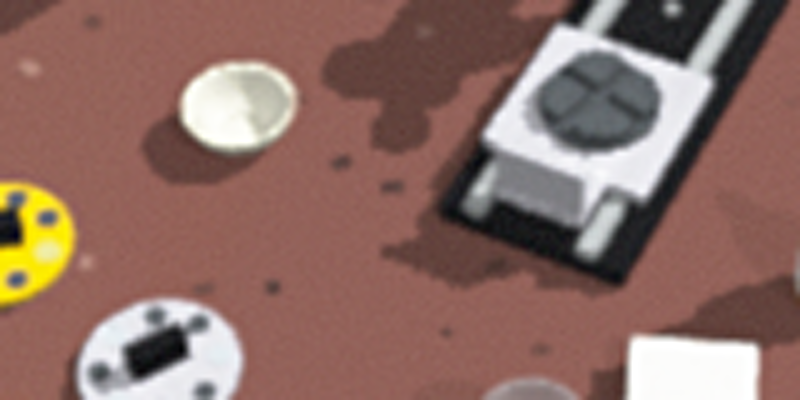

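The scene crop agrees: the grooves on the turntable are clear at (601,98), and the tab face is at (540,190). The top-view fit puts the carousel near (460,-321) with its bar at 70.5°, and the grooves at about 85° mod 90. I'll refine the turntable centre with an edge fit that leaves out the shadow, and cross-check it in both cameras.

```bash
cat >> h.py <<'E'
from scipy.optimize import least_squares
def radial(c,ctr,z,r0,r1,thr,angs):
    g=c["image"].astype(np.float32).mean(2);P=[]
    rs=np.arange(r0,r1,.5)
    for a in np.radians(angs):
        pts=np.array([w2pix(c,[ctr[0]+r*np.cos(a),ctr[1]+r*np.sin(a),z]) for r in rs],np.float32)
        v=cv2.remap(g,pts[:,:1],pts[:,1:],cv2.INTER_LINEAR)[:,0]
        s=np.sign(v-thr);i=np.nonzero(s[1:]!=s[:-1])[0]
        if len(i): P.append([ctr[0]+rs[i[0]]*np.cos(a),ctr[1]+rs[i[0]]*np.sin(a)])
    P=np.array(P)
    f=least_squares(lambda q:np.hypot(P[:,0]-q[0],P[:,1]-q[1])-q[2],[*ctr,(r0+r1)/2],loss="soft_l1")
    return f.x.round(2),np.abs(f.fun).mean().round(2),len(P)
E
python3 - <<'E'
from h import *
c=cams.camera("top");d=cams.camera("scene")
for z in(60,52):
  print(z,"top",radial(c,(570,31),z,34,56,160,range(-10,111,5)),radial(c,(570,31),z,34,56,160,range(0,360,5)))
  print("scene",radial(d,(570,31),z,34,56,160,range(0,360,5)),radial(d,(570,31),z,34,56,160,range(-60,70,5)))
print("car",radial(c,(460,-321),14,45,65,150,range(0,180,5)),"scene",radial(d,(460,-321),14,45,65,150,range(0,360,5)))
for z in(60,):
  x,y=601,98;print("groove x scene",pix2w(d,150+(x+.5)/5-.5,170+(y+.5)/5-.5,z))
  x,y=241,252;print("groove x top",pix2w(c,205+(x+.5)/8-.5,150+(y+.5)/8-.5,z))
# tab: top view top edges
for x,y in[(478,130),(510,295),(385,160),(418,320)]: print("tab",pix2w(c,205+(x+.5)/8-.5,150+(y+.5)/8-.5,89)[:2])
for x,y in[(497,160),(587,192)]: print("tab sc",pix2w(d,150+(x+.5)/5-.5,170+(y+.5)/5-.5,89)[:2])
for x,y in[(157,348)]: print("bar sc",pix2w(d,150+(x+.5)/5-.5,170+(y+.5)/5-.5,35)[:2])
E
```

```text
60 top (array([570.67,  31.84,  45.1 ]), np.float64(0.27), 25) (array([570.26,  30.95,  45.67]), np.float64(0.53), 72)
scene (array([575.66,  22.31,  46.98]), np.float64(1.88), 57) (array([571.52,  20.34,  51.  ]), np.float64(0.48), 18)
52 top (array([571.68,  32.8 ,  44.89]), np.float64(0.28), 25) (array([570.9 ,  31.45,  45.96]), np.float64(0.51), 72)
scene (array([571.66,  27.4 ,  47.68]), np.float64(1.68), 72) (array([567.4 ,  27.13,  50.99]), np.float64(0.33), 26)
car (array([ 460.01, -321.57,   54.89]), np.float64(1.92), 36) scene (array([ 459.24, -322.35,   56.5 ]), np.float64(2.14), 72)
groove x scene [575.82559094  27.62678453  60.        ]
groove x top [575.35768559  34.82691896  60.        ]
tab [623.994418   -60.44430777]
tab [558.27847045 -74.64339786]
tab [611.09905167 -23.62066162]
tab [547.46477046 -38.30710471]
tab sc [568.1810278  -86.36664231]
tab sc [635.41351403 -71.45363246]
bar sc [ 460.44078979 -323.35065311]
```

```bash
cat >> h.py <<'E'
def plan(x,y,z,yaw,n,start=None):
    """rows (tool frame shares) from the current commanded pose; yaw in deg, tool down"""
    s=manip.read_state();p=np.array(s["eef_pos"]);a=np.degrees(s["eef_rot"][2])
    if start is not None: p,a=np.array(start[:3],float),start[3]
    st=(np.array([x,y,z])-p)/n;da=(yaw-a)/n
    for i in range(n):
        b=np.radians(a+i*da);C,S=np.cos(b),np.sin(b)
        print('{"dx":%.3f,"dy":%.3f,"dz":%.3f,"az":%.3f}'%((C*st[0]+S*st[1])/40,(S*st[0]-C*st[1])/40,-st[2]/40,-da/10),end=",")
    print()
E
python3 - <<'E'
from h import *
plan(460,-321.2,120,70.5,10,(160.85,-525.94,213.45,17))
E
```

```text
{"dx":0.865,"dy":-0.271,"dz":0.234,"az":-0.535},{"dx":0.886,"dy":-0.189,"dz":0.234,"az":-0.535},{"dx":0.900,"dy":-0.106,"dz":0.234,"az":-0.535},{"dx":0.906,"dy":-0.021,"dz":0.234,"az":-0.535},{"dx":0.904,"dy":0.063,"dz":0.234,"az":-0.535},{"dx":0.894,"dy":0.147,"dz":0.234,"az":-0.535},{"dx":0.877,"dy":0.230,"dz":0.234,"az":-0.535},{"dx":0.851,"dy":0.311,"dz":0.234,"az":-0.535},{"dx":0.819,"dy":0.389,"dz":0.234,"az":-0.535},{"dx":0.779,"dy":0.464,"dz":0.234,"az":-0.535},
```

Request:
jog_arm(
  commands=[
    {"dx":0.865,"dy":-0.271,"az":-0.535},
    {"dx":0.886,"dy":-0.189,"az":-0.535},
    {"dx":0.9,"dy":-0.106,"az":-0.535},
    {"dx":0.906,"dy":-0.021,"az":-0.535},
    {"dx":0.904,"dy":0.063,"az":-0.535},
    {"dx":0.894,"dy":0.147,"az":-0.535},
    {"dx":0.877,"dy":0.23,"az":-0.535},
    {"dx":0.851,"dy":0.311,"az":-0.535},
    {"dx":0.819,"dy":0.389,"az":-0.535},
    {"dx":0.779,"dy":0.464,"az":-0.535},
  ],
  squeeze=25,
)

```text
schema error: expected keys dx, dy, dz, ax, ay, az, gripper
```

Request:
jog_arm(
  commands=[
    {"dz":0.8},
    {"dz":0.8},
    {"dz":0.8},
    {"dz":0.8},
    {"dz":0.6},
    {},
  ],
)

```text
schema error: expected keys dx, dy, dz, ax, ay, az, gripper
```

Request:
jog_arm(
  commands=[
    {"dx":0.865,"dy":-0.271,"dz":0,"ax":0,"ay":0,"az":-0.535,"gripper":0},
    {"dx":0.886,"dy":-0.189,"dz":0,"ax":0,"ay":0,"az":-0.535,"gripper":0},
    {"dx":0.9,"dy":-0.106,"dz":0,"ax":0,"ay":0,"az":-0.535,"gripper":0},
    {"dx":0.906,"dy":-0.021,"dz":0,"ax":0,"ay":0,"az":-0.535,"gripper":0},
    {"dx":0.904,"dy":0.063,"dz":0,"ax":0,"ay":0,"az":-0.535,"gripper":0},
    {"dx":0.894,"dy":0.147,"dz":0,"ax":0,"ay":0,"az":-0.535,"gripper":0},
    {"dx":0.877,"dy":0.23,"dz":0,"ax":0,"ay":0,"az":-0.535,"gripper":0},
    {"dx":0.851,"dy":0.311,"dz":0,"ax":0,"ay":0,"az":-0.535,"gripper":0},
    {"dx":0.819,"dy":0.389,"dz":0,"ax":0,"ay":0,"az":-0.535,"gripper":0},
    {"dx":0.779,"dy":0.464,"dz":0,"ax":0,"ay":0,"az":-0.535,"gripper":0},
  ],
  squeeze=25,
)

```text
clock: 1.6
eef_pos: [460.9, -320.3, 213.4]
eef_rot: [-3.142, 0.0, 1.234]
wrist_force: [0.5, -0.4, -0.0]
finger_gap: 94.2
finger_force: 0.0
```

Request:
jog_arm(
  commands=[
    {"dx":0,"dy":0,"dz":0.8,"ax":0,"ay":0,"az":0,"gripper":0},
    {"dx":0,"dy":0,"dz":0.8,"ax":0,"ay":0,"az":0,"gripper":0},
    {"dx":0,"dy":0,"dz":0.8,"ax":0,"ay":0,"az":0,"gripper":0},
    {"dx":0,"dy":0,"dz":0.8,"ax":0,"ay":0,"az":0,"gripper":0},
    {"dx":0,"dy":0,"dz":0.6,"ax":0,"ay":0,"az":0,"gripper":0},
    {"dx":0,"dy":0,"dz":0,"ax":0,"ay":0,"az":0,"gripper":0},
  ],
)

```text
clock: 2.35
eef_pos: [459.3, -320.6, 60.1]
eef_rot: [-3.139, -0.001, 1.231]
wrist_force: [0.2, -0.0, 0.5]
finger_gap: 93.9
finger_force: 0.0
```

Request:
jog_arm(
  commands=[
    {"dx":0,"dy":0,"dz":0.5,"ax":0,"ay":0,"az":0,"gripper":0},
    {"dx":0,"dy":0,"dz":0.35,"ax":0,"ay":0,"az":0,"gripper":0},
    {"dx":0,"dy":0,"dz":0,"ax":0,"ay":0,"az":0,"gripper":0.3},
    {"dx":0,"dy":0,"dz":0,"ax":0,"ay":0,"az":0,"gripper":0.7},
    {"dx":0,"dy":0,"dz":0,"ax":0,"ay":0,"az":0,"gripper":1},
    {"dx":0,"dy":0,"dz":0,"ax":0,"ay":0,"az":0,"gripper":1},
    {"dx":0,"dy":0,"dz":0,"ax":0,"ay":0,"az":0,"gripper":1},
  ],
)

```text
clock: 3.22
eef_pos: [460.0, -321.2, 27.6]
eef_rot: [3.141, 0.0, 1.231]
wrist_force: [-0.0, 0.8, 0.1]
finger_gap: 47.2
finger_force: 0.0
```

Request:
jog_arm(
  commands=[
    {"dx":0,"dy":0,"dz":0,"ax":0,"ay":0,"az":0,"gripper":1},
    {"dx":0,"dy":0,"dz":0,"ax":0,"ay":0,"az":0,"gripper":1},
    {"dx":0,"dy":0,"dz":0,"ax":0,"ay":0,"az":0,"gripper":1},
    {"dx":0,"dy":0,"dz":0,"ax":0,"ay":0,"az":0,"gripper":1},
    {"dx":0,"dy":0,"dz":0,"ax":0,"ay":0,"az":0,"gripper":1},
  ],
)

```text
clock: 3.85
eef_pos: [459.9, -321.1, 27.4]
eef_rot: [-3.141, -0.0, 1.231]
wrist_force: [-0.5, 0.0, 1.0]
finger_gap: 15.8
finger_force: 25.0
```

```bash
sed -i 's/"az":%.3f}/"ax":0,"ay":0,"az":%.3f,"gripper":1}/' h.py
python3 - <<'E'
from h import *
print("lift");plan(460,-321.2,147.5,70.5,3,(460,-321.2,27.5,70.5))
print("go");plan(571.5,32.5,147.5,85,10,(460,-321.2,147.5,70.5))
E
```

```text
lift
{"dx":0.000,"dy":0.000,"dz":-1.000,"ax":0,"ay":0,"az":-0.000,"gripper":1},{"dx":0.000,"dy":0.000,"dz":-1.000,"ax":0,"ay":0,"az":-0.000,"gripper":1},{"dx":0.000,"dy":0.000,"dz":-1.000,"ax":0,"ay":0,"az":-0.000,"gripper":1},
go
{"dx":0.927,"dy":-0.032,"dz":-0.000,"ax":0,"ay":0,"az":-0.145,"gripper":1},{"dx":0.927,"dy":-0.009,"dz":-0.000,"ax":0,"ay":0,"az":-0.145,"gripper":1},{"dx":0.927,"dy":0.015,"dz":-0.000,"ax":0,"ay":0,"az":-0.145,"gripper":1},{"dx":0.926,"dy":0.038,"dz":-0.000,"ax":0,"ay":0,"az":-0.145,"gripper":1},{"dx":0.925,"dy":0.061,"dz":-0.000,"ax":0,"ay":0,"az":-0.145,"gripper":1},{"dx":0.923,"dy":0.085,"dz":-0.000,"ax":0,"ay":0,"az":-0.145,"gripper":1},{"dx":0.921,"dy":0.108,"dz":-0.000,"ax":0,"ay":0,"az":-0.145,"gripper":1},{"dx":0.918,"dy":0.131,"dz":-0.000,"ax":0,"ay":0,"az":-0.145,"gripper":1},{"dx":0.914,"dy":0.155,"dz":-0.000,"ax":0,"ay":0,"az":-0.145,"gripper":1},{"dx":0.910,"dy":0.178,"dz":-0.000,"ax":0,"ay":0,"az":-0.145,"gripper":1},
```

Request:
jog_arm(
  commands=[
    {"dx":0,"dy":0,"dz":-0.5,"ax":0,"ay":0,"az":0,"gripper":1},
    {"dx":0,"dy":0,"dz":-0.8,"ax":0,"ay":0,"az":0,"gripper":1},
    {"dx":0,"dy":0,"dz":-0.9,"ax":0,"ay":0,"az":0,"gripper":1},
    {"dx":0,"dy":0,"dz":-0.8,"ax":0,"ay":0,"az":0,"gripper":1},
  ],
)

```text
clock: 4.35
eef_pos: [459.9, -321.0, 148.4]
eef_rot: [-3.142, -0.0, 1.231]
wrist_force: [0.7, -0.2, -2.4]
finger_gap: 16.0
finger_force: 25.0
```

Request:
jog_arm(
  commands=[
    {"dx":0.927,"dy":-0.032,"dz":0,"ax":0,"ay":0,"az":-0.145,"gripper":1},
    {"dx":0.927,"dy":-0.009,"dz":0,"ax":0,"ay":0,"az":-0.145,"gripper":1},
    {"dx":0.927,"dy":0.015,"dz":0,"ax":0,"ay":0,"az":-0.145,"gripper":1},
    {"dx":0.926,"dy":0.038,"dz":0,"ax":0,"ay":0,"az":-0.145,"gripper":1},
    {"dx":0.925,"dy":0.061,"dz":0,"ax":0,"ay":0,"az":-0.145,"gripper":1},
    {"dx":0.923,"dy":0.085,"dz":0,"ax":0,"ay":0,"az":-0.145,"gripper":1},
    {"dx":0.921,"dy":0.108,"dz":0,"ax":0,"ay":0,"az":-0.145,"gripper":1},
    {"dx":0.918,"dy":0.131,"dz":0,"ax":0,"ay":0,"az":-0.145,"gripper":1},
    {"dx":0.914,"dy":0.155,"dz":0,"ax":0,"ay":0,"az":-0.145,"gripper":1},
    {"dx":0.91,"dy":0.178,"dz":0,"ax":0,"ay":0,"az":-0.145,"gripper":1},
  ],
)

```text
clock: 5.6
eef_pos: [571.6, 33.8, 147.1]
eef_rot: [-3.141, -0.0, 1.484]
wrist_force: [1.0, -0.1, -2.7]
finger_gap: 16.0
finger_force: 25.0
```

Request:
jog_arm(
  commands=[
    {"dx":0,"dy":0,"dz":0.3,"ax":0,"ay":0,"az":0,"gripper":1},
    {"dx":0,"dy":0,"dz":0,"ax":0,"ay":0,"az":0,"gripper":1},
  ],
)

```text
clock: 5.85
eef_pos: [570.6, 32.2, 134.0]
eef_rot: [-3.139, 0.0, 1.483]
wrist_force: [0.3, -0.2, -2.3]
finger_gap: 15.5
finger_force: 25.0
```

Run:
```python
from h import *
c=cams.camera("top");d=cams.camera("scene");s=manip.read_state();print(s["eef_pos"],s["eef_rot"],s["wrist_force"])
a=cv2.resize(c["image"][150:220,205:285,::-1],(480,420),interpolation=cv2.INTER_CUBIC)
b=cv2.resize(d["image"][140:240,215:305,::-1],(378,420),interpolation=cv2.INTER_CUBIC)
cv2.imwrite("pics/hov.png",cv2.resize(np.hstack([a,b]),(800,392)))
```

```text
[571.24460966  31.68912053 135.28868606] [-3.14105108e+00  1.54459571e-04  1.48245243e+00] [ 0.82514976  0.27711747 -3.15698938]
```

View pics/hov.png

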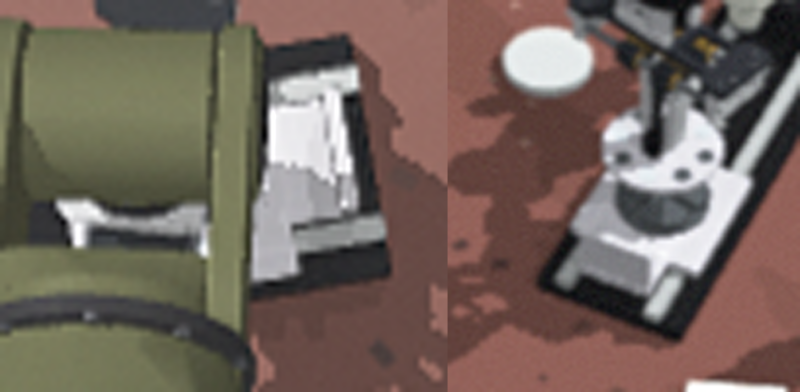

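The top view is hidden by the arm. The scene view on the right shows the carousel held level at (663,148), directly over the turntable at (663,200). I'll lower it and watch the force.

Request:
jog_arm(
  commands=[
    {"dx":0,"dy":0,"dz":0.5,"ax":0,"ay":0,"az":0,"gripper":1},
    {"dx":0,"dy":0,"dz":0.5,"ax":0,"ay":0,"az":0,"gripper":1},
    {"dx":0,"dy":0,"dz":0,"ax":0,"ay":0,"az":0,"gripper":1},
    {"dx":0,"dy":0,"dz":0,"ax":0,"ay":0,"az":0,"gripper":1},
  ],
)

```text
clock: 6.45
eef_pos: [571.9, 32.1, 96.5]
eef_rot: [3.14, -0.0, 1.483]
wrist_force: [-0.2, -0.3, -2.5]
finger_gap: 15.8
finger_force: 25.0
```

Request:
jog_arm(
  commands=[
    {"dx":0,"dy":0,"dz":0.1,"ax":0,"ay":0,"az":0,"gripper":1},
    {"dx":0,"dy":0,"dz":0.05,"ax":0,"ay":0,"az":0,"gripper":1},
    {"dx":0,"dy":0,"dz":0,"ax":0,"ay":0,"az":0,"gripper":1},
  ],
)

```text
clock: 6.82
eef_pos: [571.4, 32.6, 89.4]
eef_rot: [-3.141, -0.0, 1.484]
wrist_force: [-0.6, 0.0, -2.8]
finger_gap: 15.8
finger_force: 25.0
```

Request:
jog_arm(
  commands=[
    {"dx":0,"dy":0,"dz":0.03,"ax":0,"ay":0,"az":0,"gripper":1},
    {"dx":0,"dy":0,"dz":0.03,"ax":0,"ay":0,"az":0,"gripper":1},
    {"dx":0,"dy":0,"dz":0,"ax":0,"ay":0,"az":0,"gripper":1},
  ],
)

```text
clock: 7.2
eef_pos: [571.4, 32.6, 86.9]
eef_rot: [-3.141, 0.0, 1.484]
wrist_force: [0.1, 0.5, -2.3]
finger_gap: 15.8
finger_force: 25.0
```

Request:
jog_arm(
  commands=[
    {"dx":0,"dy":0,"dz":0.03,"ax":0,"ay":0,"az":0,"gripper":1},
    {"dx":0,"dy":0,"dz":0,"ax":0,"ay":0,"az":0,"gripper":1},
  ],
)

```text
clock: 7.45
eef_pos: [571.5, 32.6, 85.8]
eef_rot: [3.142, -0.0, 1.484]
wrist_force: [-0.5, -0.0, -2.4]
finger_gap: 15.6
finger_force: 25.0
```

Request:
jog_arm(
  commands=[
    {"dx":0,"dy":0,"dz":0.03,"ax":0,"ay":0,"az":0,"gripper":1},
    {"dx":0,"dy":0,"dz":0,"ax":0,"ay":0,"az":0,"gripper":1},
  ],
)

```text
clock: 7.7
eef_pos: [571.7, 32.8, 84.9]
eef_rot: [3.141, -0.0, 1.484]
wrist_force: [1.1, 1.4, 0.5]
finger_gap: 15.8
finger_force: 25.0
```

Request:
jog_arm(
  commands=[
    {"dx":0,"dy":0,"dz":0.03,"ax":0,"ay":0,"az":0,"gripper":1},
    {"dx":0,"dy":0,"dz":0,"ax":0,"ay":0,"az":0,"gripper":1},
  ],
)

```text
clock: 7.95
eef_pos: [571.5, 32.7, 83.3]
eef_rot: [3.142, -0.0, 1.484]
wrist_force: [1.4, 2.1, -1.7]
finger_gap: 15.7
finger_force: 25.0
```

Request:
jog_arm(
  commands=[
    {"dx":0,"dy":0,"dz":0.025,"ax":0,"ay":0,"az":0,"gripper":1},
    {"dx":0,"dy":0,"dz":0,"ax":0,"ay":0,"az":0,"gripper":1},
  ],
)

```text
clock: 8.2
eef_pos: [571.3, 32.6, 82.2]
eef_rot: [-3.141, -0.0, 1.484]
wrist_force: [1.7, 2.6, -2.8]
finger_gap: 16.2
finger_force: 25.0
```

Request:
jog_arm(
  commands=[
    {"dx":0,"dy":0,"dz":0.02,"ax":0,"ay":0,"az":0,"gripper":1},
    {"dx":0,"dy":0,"dz":0,"ax":0,"ay":0,"az":0,"gripper":1},
  ],
)

```text
clock: 8.45
eef_pos: [571.4, 32.6, 81.5]
eef_rot: [-3.141, 0.0, 1.484]
wrist_force: [0.2, 1.5, -1.9]
finger_gap: 15.9
finger_force: 25.0
```

Request:
jog_arm(
  commands=[
    {"dx":0,"dy":0,"dz":0.02,"ax":0,"ay":0,"az":0,"gripper":1},
    {"dx":0,"dy":0,"dz":0,"ax":0,"ay":0,"az":0,"gripper":1},
  ],
)

```text
clock: 8.7
eef_pos: [571.4, 32.4, 81.4]
eef_rot: [3.142, 0.0, 1.484]
wrist_force: [-4.0, 1.7, 5.1]
finger_gap: 16.0
finger_force: 25.0
```

Request:
jog_arm(
  commands=[
    {"dx":0,"dy":0,"dz":0.01,"ax":0,"ay":0,"az":0,"gripper":1},
    {"dx":0,"dy":0,"dz":0,"ax":0,"ay":0,"az":0,"gripper":1},
  ],
)

```text
clock: 8.95
eef_pos: [571.5, 32.4, 81.4]
eef_rot: [3.141, 0.0, 1.484]
wrist_force: [-4.5, 0.7, 9.5]
finger_gap: 15.5
finger_force: 25.0
```

The carousel bottomed out at TCP z 81.4, exactly the predicted home height of 81.5. I'll release it, retreat and check.

Request:
jog_arm(
  commands=[
    {"dx":0,"dy":0,"dz":-0.03,"ax":0,"ay":0,"az":0,"gripper":1},
    {"dx":0,"dy":0,"dz":0,"ax":0,"ay":0,"az":0,"gripper":0.5},
    {"dx":0,"dy":0,"dz":0,"ax":0,"ay":0,"az":0,"gripper":0.5},
    {"dx":0,"dy":0,"dz":0,"ax":0,"ay":0,"az":0,"gripper":0.5},
    {"dx":0,"dy":0,"dz":-0.4,"ax":0,"ay":0,"az":0,"gripper":0.5},
    {"dx":0,"dy":0,"dz":-0.8,"ax":0,"ay":0,"az":0,"gripper":0.5},
    {"dx":0,"dy":0,"dz":-0.8,"ax":0,"ay":0,"az":0,"gripper":0.5},
    {"dx":0,"dy":0,"dz":-0.5,"ax":0,"ay":0,"az":0,"gripper":0.5},
  ],
)

```text
clock: 9.95
eef_pos: [571.9, 32.5, 184.6]
eef_rot: [3.139, -0.0, 1.484]
wrist_force: [0.3, -0.1, -0.6]
finger_gap: 46.9
finger_force: 0.0
```

Run:
```python
from h import *
s=manip.read_state();p=s["eef_pos"];print(p)
plan(597.2,-98.2,p[2],101.2,5)
c=cams.camera("scene")
cv2.imwrite("pics/home.png",cv2.resize(c["image"][140:240,215:325,::-1],None,fx=6,fy=6,interpolation=cv2.INTER_CUBIC))
```

```text
[571.88161157  32.54899945 184.56606397]
{"dx":-0.640,"dy":0.183,"dz":-0.000,"ax":0,"ay":0,"az":-0.324,"gripper":1},{"dx":-0.650,"dy":0.147,"dz":-0.000,"ax":0,"ay":0,"az":-0.324,"gripper":1},{"dx":-0.657,"dy":0.110,"dz":-0.000,"ax":0,"ay":0,"az":-0.324,"gripper":1},{"dx":-0.662,"dy":0.072,"dz":-0.000,"ax":0,"ay":0,"az":-0.324,"gripper":1},{"dx":-0.665,"dy":0.035,"dz":-0.000,"ax":0,"ay":0,"az":-0.324,"gripper":1},
```

View pics/home.png

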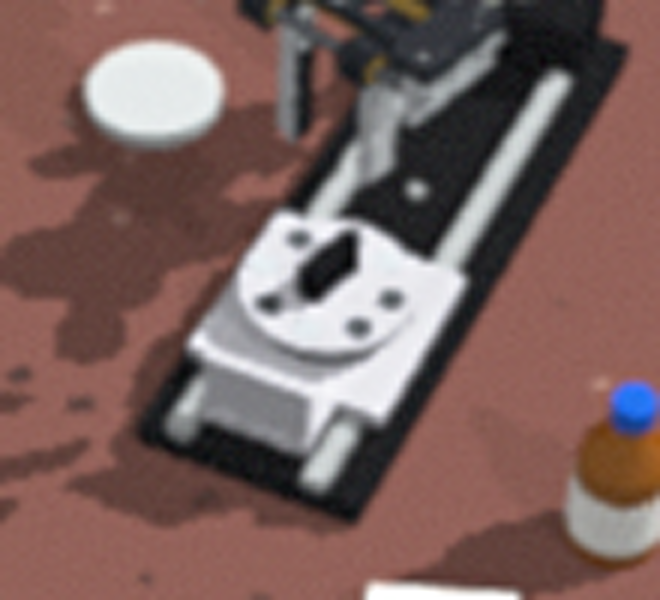

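The carousel lies flat on the turntable at (330,280), and the tab face is clear at (255,405). Next I move behind the tab.

Request:
jog_arm(
  commands=[
    {"dx":-0.64,"dy":0.183,"dz":0,"ax":0,"ay":0,"az":-0.324,"gripper":1},
    {"dx":-0.65,"dy":0.147,"dz":0,"ax":0,"ay":0,"az":-0.324,"gripper":1},
    {"dx":-0.657,"dy":0.11,"dz":0,"ax":0,"ay":0,"az":-0.324,"gripper":1},
    {"dx":-0.662,"dy":0.072,"dz":0,"ax":0,"ay":0,"az":-0.324,"gripper":1},
    {"dx":-0.665,"dy":0.035,"dz":0,"ax":0,"ay":0,"az":-0.324,"gripper":1},
    {"dx":0,"dy":0,"dz":0,"ax":0,"ay":0,"az":0,"gripper":1},
    {"dx":0,"dy":0,"dz":0,"ax":0,"ay":0,"az":0,"gripper":1},
  ],
)

```text
clock: 10.88
eef_pos: [596.7, -97.7, 181.8]
eef_rot: [3.142, -0.0, 1.766]
wrist_force: [-0.2, -0.3, -0.7]
finger_gap: 0.6
finger_force: 0.0
```

Request:
jog_arm(
  commands=[
    {"dx":0,"dy":0,"dz":0.8,"ax":0,"ay":0,"az":0,"gripper":1},
    {"dx":0,"dy":0,"dz":0.8,"ax":0,"ay":0,"az":0,"gripper":1},
    {"dx":0,"dy":0,"dz":0.7,"ax":0,"ay":0,"az":0,"gripper":1},
    {"dx":0,"dy":0,"dz":0.55,"ax":0,"ay":0,"az":0,"gripper":1},
    {"dx":0,"dy":0,"dz":0,"ax":0,"ay":0,"az":0,"gripper":1},
  ],
)

```text
clock: 11.5
eef_pos: [596.0, -97.1, 66.5]
eef_rot: [-3.139, -0.001, 1.767]
wrist_force: [-0.7, -0.4, -0.5]
finger_gap: 0.5
finger_force: 0.0
```

Run:
```python
from h import *
print(manip.read_state()["eef_pos"])
c=cams.camera("top")
print("dot",pix2w(c,294.5/1.5-.17,285/1.5-.17,20))
cv2.imwrite("pics/tab.png",cv2.resize(cams.camera("scene")["image"][140:240,215:325,::-1],None,fx=6,fy=6,interpolation=cv2.INTER_CUBIC))
```

```text
[596.03174118 -97.12825335  66.48176791]
dot [545.997787   166.75926825  20.        ]
```

View pics/tab.png

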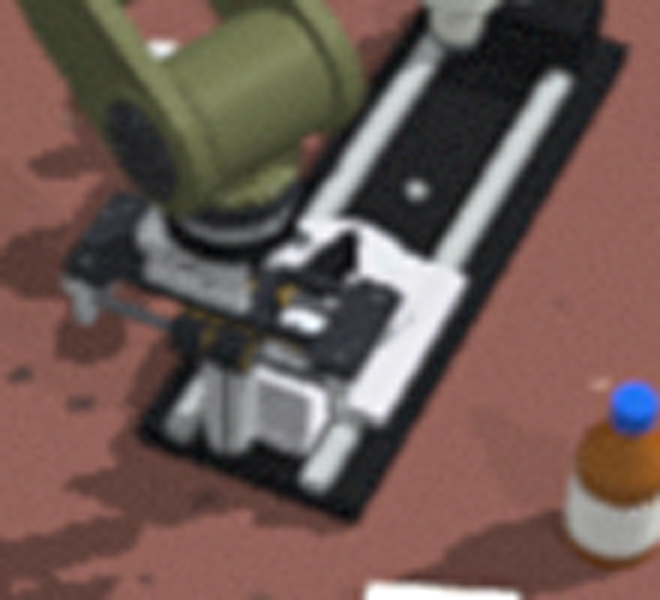

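Request:
jog_arm(
  commands=[
    {"dx":0.2,"dy":0,"dz":0,"ax":0,"ay":0,"az":0,"gripper":1},
    {"dx":0.15,"dy":0,"dz":0,"ax":0,"ay":0,"az":0,"gripper":1},
    {"dx":0.1,"dy":0,"dz":0,"ax":0,"ay":0,"az":0,"gripper":1},
    {"dx":0,"dy":0,"dz":0,"ax":0,"ay":0,"az":0,"gripper":1},
  ],
)

```text
clock: 12.1
eef_pos: [593.3, -80.2, 67.8]
eef_rot: [3.141, 0.0, 1.767]
wrist_force: [0.5, 0.5, 0.1]
finger_gap: 0.3
finger_force: 0.0
```

Request:
jog_arm(
  commands=[
    {"dx":0.05,"dy":0,"dz":0,"ax":0,"ay":0,"az":0,"gripper":1},
    {"dx":0.05,"dy":0,"dz":0,"ax":0,"ay":0,"az":0,"gripper":1},
  ],
)

```text
clock: 12.35
eef_pos: [592.6, -76.9, 67.7]
eef_rot: [3.141, 0.0, 1.766]
wrist_force: [-0.4, -2.2, 0.9]
finger_gap: 0.4
finger_force: 1.1
```

Contact came where I predicted. I'll push about 85 mm, then creep.

Request:
jog_arm(
  commands=[
    {"dx":0.1,"dy":0,"dz":0,"ax":0,"ay":0,"az":0,"gripper":1},
    {"dx":0.15,"dy":0,"dz":0,"ax":0,"ay":0,"az":0,"gripper":1},
    {"dx":0.15,"dy":0,"dz":0,"ax":0,"ay":0,"az":0,"gripper":1},
    {"dx":0.15,"dy":0,"dz":0,"ax":0,"ay":0,"az":0,"gripper":1},
    {"dx":0.15,"dy":0,"dz":0,"ax":0,"ay":0,"az":0,"gripper":1},
    {"dx":0.15,"dy":0,"dz":0,"ax":0,"ay":0,"az":0,"gripper":1},
    {"dx":0.15,"dy":0,"dz":0,"ax":0,"ay":0,"az":0,"gripper":1},
    {"dx":0.15,"dy":0,"dz":0,"ax":0,"ay":0,"az":0,"gripper":1},
  ],
)

```text
clock: 13.35
eef_pos: [583.6, -31.1, 67.7]
eef_rot: [3.142, 0.0, 1.766]
wrist_force: [1.2, -1.7, 2.2]
finger_gap: 0.5
finger_force: 1.1
```

Request:
jog_arm(
  commands=[
    {"dx":0.15,"dy":0,"dz":0,"ax":0,"ay":0,"az":0,"gripper":1},
    {"dx":0.15,"dy":0,"dz":0,"ax":0,"ay":0,"az":0,"gripper":1},
    {"dx":0.15,"dy":0,"dz":0,"ax":0,"ay":0,"az":0,"gripper":1},
    {"dx":0.15,"dy":0,"dz":0,"ax":0,"ay":0,"az":0,"gripper":1},
    {"dx":0.15,"dy":0,"dz":0,"ax":0,"ay":0,"az":0,"gripper":1},
    {"dx":0.15,"dy":0,"dz":0,"ax":0,"ay":0,"az":0,"gripper":1},
    {"dx":0.1,"dy":0,"dz":0,"ax":0,"ay":0,"az":0,"gripper":1},
  ],
)

```text
clock: 14.22
eef_pos: [575.8, 8.1, 67.6]
eef_rot: [3.142, -0.0, 1.767]
wrist_force: [1.1, -1.5, 2.3]
finger_gap: 0.5
finger_force: 1.1
```

Request:
jog_arm(
  commands=[
    {"dx":0.1,"dy":0,"dz":0,"ax":0,"ay":0,"az":0,"gripper":1},
    {"dx":0.1,"dy":0,"dz":0,"ax":0,"ay":0,"az":0,"gripper":1},
    {"dx":0.1,"dy":0,"dz":0,"ax":0,"ay":0,"az":0,"gripper":1},
    {"dx":0.1,"dy":0,"dz":0,"ax":0,"ay":0,"az":0,"gripper":1},
  ],
)

```text
clock: 14.72
eef_pos: [572.7, 23.7, 67.6]
eef_rot: [-3.142, 0.0, 1.766]
wrist_force: [1.1, -1.2, 1.6]
finger_gap: 0.1
finger_force: 1.1
```

Run:
```python
from h import *
s=manip.read_state();print(s["eef_pos"],s["wrist_force"])
c=cams.camera("scene");d=cams.camera("top")
a=cv2.resize(c["image"][90:240,225:345,::-1],(400,500),interpolation=cv2.INTER_CUBIC)
b=cv2.resize(d["image"][130:255,110:210,::-1],(400,500),interpolation=cv2.INTER_CUBIC)
cv2.imwrite("pics/push.png",np.hstack([a,b]))
```

```text
[572.67803222  23.7003109   67.61968677] [ 1.13679843 -1.15657444  1.55974737]
```

View pics/push.png

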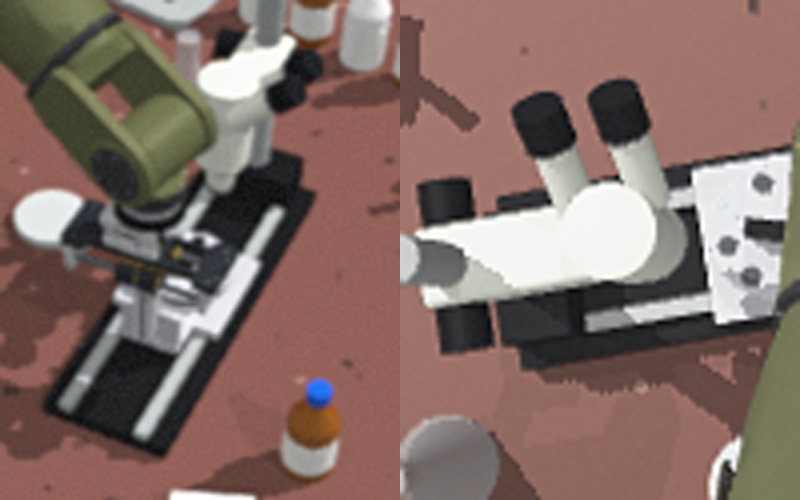

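The stage has moved about 103 mm with the carousel still seated, and the arm is clear of the head. Now I creep toward the click.

Request:
jog_arm(
  commands=[
    {"dx":0.05,"dy":0,"dz":0,"ax":0,"ay":0,"az":0,"gripper":1},
    {"dx":0.05,"dy":0,"dz":0,"ax":0,"ay":0,"az":0,"gripper":1},
  ],
)

```text
clock: 15.08
eef_pos: [571.8, 27.3, 67.5]
eef_rot: [-3.141, 0.0, 1.766]
wrist_force: [0.8, -2.4, -0.6]
finger_gap: 0.7
finger_force: 1.0
```

Request:
jog_arm(
  commands=[
    {"dx":0.04,"dy":0,"dz":0,"ax":0,"ay":0,"az":0,"gripper":1},
    {"dx":0.04,"dy":0,"dz":0,"ax":0,"ay":0,"az":0,"gripper":1},
  ],
)

```text
clock: 15.32
eef_pos: [571.1, 30.5, 67.5]
eef_rot: [-3.141, -0.0, 1.766]
wrist_force: [-1.5, -2.4, -0.9]
finger_gap: 0.2
finger_force: 1.0
```

Request:
jog_arm(
  commands=[
    {"dx":0.03,"dy":0,"dz":0,"ax":0,"ay":0,"az":0,"gripper":1},
    {"dx":0.03,"dy":0,"dz":0,"ax":0,"ay":0,"az":0,"gripper":1},
  ],
)

```text
clock: 15.58
eef_pos: [570.8, 32.9, 67.6]
eef_rot: [-3.141, -0.0, 1.766]
wrist_force: [0.1, -2.9, -1.2]
finger_gap: 0.3
finger_force: 1.0
```

Request:
jog_arm(
  commands=[
    {"dx":0.03,"dy":0,"dz":0,"ax":0,"ay":0,"az":0,"gripper":1},
    {"dx":0.03,"dy":0,"dz":0,"ax":0,"ay":0,"az":0,"gripper":1},
  ],
)

```text
clock: 15.82
eef_pos: [570.4, 35.3, 67.7]
eef_rot: [-3.142, -0.0, 1.766]
wrist_force: [-0.8, -2.0, -1.5]
finger_gap: 0.2
finger_force: 1.0
```

Request:
jog_arm(
  commands=[
    {"dx":0.03,"dy":0,"dz":0,"ax":0,"ay":0,"az":0,"gripper":1},
    {"dx":0.03,"dy":0,"dz":0,"ax":0,"ay":0,"az":0,"gripper":1},
  ],
)

```text
clock: 16.08
eef_pos: [569.9, 37.6, 67.6]
eef_rot: [-3.142, 0.0, 1.766]
wrist_force: [0.1, -5.2, -1.9]
finger_gap: 0.2
finger_force: 2.7
```

Request:
jog_arm(
  commands=[
    {"dx":0.02,"dy":0,"dz":0,"ax":0,"ay":0,"az":0,"gripper":1},
    {"dx":0,"dy":0,"dz":0,"ax":0,"ay":0,"az":0,"gripper":1},
  ],
)

```text
clock: 16.32
eef_pos: [569.8, 38.2, 67.7]
eef_rot: [3.142, 0.0, 1.766]
wrist_force: [0.1, -3.8, -2.0]
finger_gap: 0.2
finger_force: 2.3
```

Request:
jog_arm(
  commands=[
    {"dx":0.02,"dy":0,"dz":0,"ax":0,"ay":0,"az":0,"gripper":1},
    {"dx":0,"dy":0,"dz":0,"ax":0,"ay":0,"az":0,"gripper":1},
  ],
)

```text
clock: 16.58
eef_pos: [569.6, 39.0, 67.6]
eef_rot: [3.142, 0.0, 1.766]
wrist_force: [-0.5, -4.1, -2.0]
finger_gap: 0.4
finger_force: 2.4
```

Request:
jog_arm(
  commands=[
    {"dx":0.02,"dy":0,"dz":0,"ax":0,"ay":0,"az":0,"gripper":1},
    {"dx":0,"dy":0,"dz":0,"ax":0,"ay":0,"az":0,"gripper":1},
  ],
)

```text
clock: 16.82
eef_pos: [569.4, 39.9, 67.6]
eef_rot: [-3.141, -0.0, 1.766]
wrist_force: [-0.1, -5.1, -1.5]
finger_gap: 0.6
finger_force: 2.1
```

Request:
jog_arm(
  commands=[
    {"dx":0.02,"dy":0,"dz":0,"ax":0,"ay":0,"az":0,"gripper":1},
    {"dx":0,"dy":0,"dz":0,"ax":0,"ay":0,"az":0,"gripper":1},
  ],
)

```text
clock: 17.08
eef_pos: [569.3, 40.8, 67.7]
eef_rot: [-3.142, -0.0, 1.766]
wrist_force: [-0.0, -3.4, -1.7]
finger_gap: 0.2
finger_force: 1.8
```

Request:
jog_arm(
  commands=[
    {"dx":0.02,"dy":0,"dz":0,"ax":0,"ay":0,"az":0,"gripper":1},
    {"dx":0,"dy":0,"dz":0,"ax":0,"ay":0,"az":0,"gripper":1},
  ],
)

```text
clock: 17.32
eef_pos: [569.1, 41.6, 67.7]
eef_rot: [-3.142, -0.0, 1.766]
wrist_force: [-0.0, -3.5, -1.4]
finger_gap: 0.5
finger_force: 1.6
```

Request:
jog_arm(
  commands=[
    {"dx":0.02,"dy":0,"dz":0,"ax":0,"ay":0,"az":0,"gripper":1},
    {"dx":0,"dy":0,"dz":0,"ax":0,"ay":0,"az":0,"gripper":1},
  ],
)

```text
clock: 17.58
eef_pos: [569.0, 42.4, 67.6]
eef_rot: [-3.142, -0.0, 1.766]
wrist_force: [0.2, -2.7, -0.8]
finger_gap: 0.4
finger_force: 1.4
```

Request:
jog_arm(
  commands=[
    {"dx":0.02,"dy":0,"dz":0,"ax":0,"ay":0,"az":0,"gripper":1},
    {"dx":0,"dy":0,"dz":0,"ax":0,"ay":0,"az":0,"gripper":1},
  ],
)

```text
clock: 17.82
eef_pos: [568.8, 43.2, 67.7]
eef_rot: [-3.142, -0.0, 1.766]
wrist_force: [-0.9, -2.5, -0.9]
finger_gap: 0.5
finger_force: 1.3
```

Request:
jog_arm(
  commands=[
    {"dx":0.02,"dy":0,"dz":0,"ax":0,"ay":0,"az":0,"gripper":1},
    {"dx":0,"dy":0,"dz":0,"ax":0,"ay":0,"az":0,"gripper":1},
  ],
)

```text
clock: 18.08
eef_pos: [568.7, 44.0, 67.6]
eef_rot: [-3.142, -0.0, 1.766]
wrist_force: [-0.8, -2.5, -2.3]
finger_gap: 0.6
finger_force: 1.1
```

Request:
jog_arm(
  commands=[
    {"dx":0.02,"dy":0,"dz":0,"ax":0,"ay":0,"az":0,"gripper":1},
    {"dx":0,"dy":0,"dz":0,"ax":0,"ay":0,"az":0,"gripper":1},
  ],
)

```text
clock: 18.32
eef_pos: [568.5, 44.8, 67.6]
eef_rot: [3.142, -0.0, 1.766]
wrist_force: [-0.3, -1.5, -1.0]
finger_gap: 0.2
finger_force: 0.9
```

Request:
jog_arm(
  commands=[
    {"dx":0.02,"dy":0,"dz":0,"ax":0,"ay":0,"az":0,"gripper":1},
    {"dx":0,"dy":0,"dz":0,"ax":0,"ay":0,"az":0,"gripper":1},
  ],
)

```text
clock: 18.58
eef_pos: [568.4, 45.5, 67.7]
eef_rot: [3.141, -0.0, 1.766]
wrist_force: [-1.0, -1.1, -1.2]
finger_gap: 0.0
finger_force: 0.8
```

Request:
jog_arm(
  commands=[
    {"dx":0.02,"dy":0,"dz":0,"ax":0,"ay":0,"az":0,"gripper":1},
    {"dx":0,"dy":0,"dz":0,"ax":0,"ay":0,"az":0,"gripper":1},
  ],
)

```text
clock: 18.82
eef_pos: [568.2, 46.3, 67.7]
eef_rot: [3.141, -0.0, 1.766]
wrist_force: [-0.7, -1.8, -0.8]
finger_gap: 0.7
finger_force: 0.7
```

Request:
jog_arm(
  commands=[
    {"dx":0.02,"dy":0,"dz":0,"ax":0,"ay":0,"az":0,"gripper":1},
    {"dx":0,"dy":0,"dz":0,"ax":0,"ay":0,"az":0,"gripper":1},
  ],
)

```text
clock: 19.08
eef_pos: [568.1, 47.1, 67.7]
eef_rot: [3.141, -0.0, 1.766]
wrist_force: [-0.2, -0.7, -0.6]
finger_gap: 0.4
finger_force: 0.5
```

Request:
jog_arm(
  commands=[
    {"dx":0.02,"dy":0,"dz":0,"ax":0,"ay":0,"az":0,"gripper":1},
    {"dx":0,"dy":0,"dz":0,"ax":0,"ay":0,"az":0,"gripper":1},
  ],
)

```text
clock: 19.32
eef_pos: [567.9, 47.9, 67.7]
eef_rot: [3.142, -0.0, 1.766]
wrist_force: [-0.1, -1.1, -0.5]
finger_gap: 0.3
finger_force: 0.4
```

Request:
jog_arm(
  commands=[
    {"dx":0.02,"dy":0,"dz":0,"ax":0,"ay":0,"az":0,"gripper":1},
    {"dx":0,"dy":0,"dz":0,"ax":0,"ay":0,"az":0,"gripper":1},
  ],
)

```text
clock: 19.58
eef_pos: [567.8, 48.7, 67.7]
eef_rot: [3.141, -0.0, 1.766]
wrist_force: [-0.7, -0.9, -0.1]
finger_gap: 0.4
finger_force: 0.3
```

Request:
jog_arm(
  commands=[
    {"dx":0.02,"dy":0,"dz":0,"ax":0,"ay":0,"az":0,"gripper":1},
    {"dx":0,"dy":0,"dz":0,"ax":0,"ay":0,"az":0,"gripper":1},
  ],
)

```text
clock: 19.82
eef_pos: [567.6, 49.5, 67.7]
eef_rot: [3.142, -0.0, 1.766]
wrist_force: [0.5, -0.3, -0.8]
finger_gap: 0.4
finger_force: 0.1
```

Request:
jog_arm(
  commands=[
    {"dx":0.02,"dy":0,"dz":0,"ax":0,"ay":0,"az":0,"gripper":1},
    {"dx":0,"dy":0,"dz":0,"ax":0,"ay":0,"az":0,"gripper":1},
    {"dx":0,"dy":0,"dz":0,"ax":0,"ay":0,"az":0,"gripper":1},
  ],
)

```text
clock: 20.2
eef_pos: [567.4, 50.2, 67.7]
eef_rot: [3.142, -0.0, 1.766]
wrist_force: [-0.2, 0.4, -0.3]
finger_gap: 0.5
finger_force: 0.0
```

Finger force fell steadily to zero, so the stage seems to have snapped forward. I'll probe gently for where it stopped, and estimate the slide value from the objective in the existing image.

Request:
jog_arm(
  commands=[
    {"dx":0.02,"dy":0,"dz":0,"ax":0,"ay":0,"az":0,"gripper":1},
    {"dx":0.02,"dy":0,"dz":0,"ax":0,"ay":0,"az":0,"gripper":1},
    {"dx":0,"dy":0,"dz":0,"ax":0,"ay":0,"az":0,"gripper":1},
  ],
)

```text
clock: 20.58
eef_pos: [567.1, 51.8, 67.6]
eef_rot: [-3.142, -0.0, 1.766]
wrist_force: [-0.2, 0.4, 0.3]
finger_gap: 0.8
finger_force: 0.0
```

Run:
```python
from h import *
np.set_printoptions(precision=1,suppress=True)
d=cams.camera("scene");c=cams.camera("top")
for u,v in[(291,146),(293,146)]:
  o=pix2w(d,u,v,120);r=o[:2]-[571.4,32.4];print(o,"dist along y'",r@[-.194,.981],"across",r@[.981,.194])
```

```text
[538.2 214.4 120. ] dist along y' 184.96675563819136 across 2.7497984582553743
[544.3 219.1 120. ] dist along y' 188.41476179402872 across 9.645534584075108
```

Request:
jog_arm(
  commands=[
    {"dx":0.02,"dy":0,"dz":0,"ax":0,"ay":0,"az":0,"gripper":1},
    {"dx":0.02,"dy":0,"dz":0,"ax":0,"ay":0,"az":0,"gripper":1},
    {"dx":0,"dy":0,"dz":0,"ax":0,"ay":0,"az":0,"gripper":1},
  ],
)

```text
clock: 21.05
eef_pos: [566.8, 53.3, 67.6]
eef_rot: [-3.141, -0.0, 1.766]
wrist_force: [0.2, 0.0, -0.5]
finger_gap: 0.3
finger_force: 0.0
```

Request:
jog_arm(
  commands=[
    {"dx":0.02,"dy":0,"dz":0,"ax":0,"ay":0,"az":0,"gripper":1},
    {"dx":0.02,"dy":0,"dz":0,"ax":0,"ay":0,"az":0,"gripper":1},
    {"dx":0,"dy":0,"dz":0,"ax":0,"ay":0,"az":0,"gripper":1},
  ],
)

```text
clock: 21.42
eef_pos: [566.5, 54.8, 67.6]
eef_rot: [-3.142, 0.0, 1.766]
wrist_force: [0.9, 0.4, 0.5]
finger_gap: -0.0
finger_force: 0.0
```

The stage snapped more than 4.5 mm ahead of the finger, which is the click. I'll retreat and check with the cameras.

Request:
jog_arm(
  commands=[
    {"dx":-0.3,"dy":0,"dz":0,"ax":0,"ay":0,"az":0,"gripper":1},
    {"dx":-0.6,"dy":0,"dz":0,"ax":0,"ay":0,"az":0,"gripper":1},
    {"dx":-0.9,"dy":0,"dz":0,"ax":0,"ay":0,"az":0,"gripper":1},
    {"dx":-1,"dy":0,"dz":0,"ax":0,"ay":0,"az":0,"gripper":1},
    {"dx":-1,"dy":0,"dz":-0.4,"ax":0,"ay":0,"az":0,"gripper":1},
    {"dx":-1,"dy":0,"dz":-0.8,"ax":0,"ay":0,"az":0,"gripper":1},
    {"dx":-1,"dy":0,"dz":-0.8,"ax":0,"ay":0,"az":0,"gripper":1},
    {"dx":-1,"dy":0,"dz":-0.8,"ax":0,"ay":0,"az":0,"gripper":1},
    {"dx":0,"dy":0,"dz":0,"ax":0,"ay":0,"az":0,"gripper":1},
  ],
)

```text
clock: 22.55
eef_pos: [619.8, -215.5, 182.0]
eef_rot: [3.138, 0.003, 1.763]
wrist_force: [0.5, 0.2, 0.1]
finger_gap: 0.5
finger_force: 0.0
```

Run:
```python
from h import *
np.set_printoptions(precision=1,suppress=True)
d=cams.camera("scene");c=cams.camera("top")
a=cv2.resize(d["image"][90:190,245:345,::-1],(400,400),interpolation=cv2.INTER_CUBIC)
b=cv2.resize(c["image"][140:240,130:230,::-1],(400,400),interpolation=cv2.INTER_CUBIC)
cv2.imwrite("pics/fin.png",np.hstack([a,b]))
for t in(132,136,140):
  e=np.array([571.4,32.4])+t*np.array([-.194,.981])
  print(t,radial(c,e,68,45,65,150,range(-100,-30,3)),radial(d,e,68,45,65,150,range(150,300,5)))
```

```text
Traceback (most recent call last):
  File "h.py", line 24, in radial
    f=least_squares(lambda q:np.hypot(P[:,0]-q[0],P[:,1]-q[1])-q[2],[*ctr,(r0+r1)/2],loss="soft_l1")
  File "h.py", line 24, in <lambda>
    f=least_squares(lambda q:np.hypot(P[:,0]-q[0],P[:,1]-q[1])-q[2],[*ctr,(r0+r1)/2],loss="soft_l1")
                                      ~^^^^^
IndexError: too many indices for array: array is 1-dimensional, but 2 were indexed
```

View pics/fin.png

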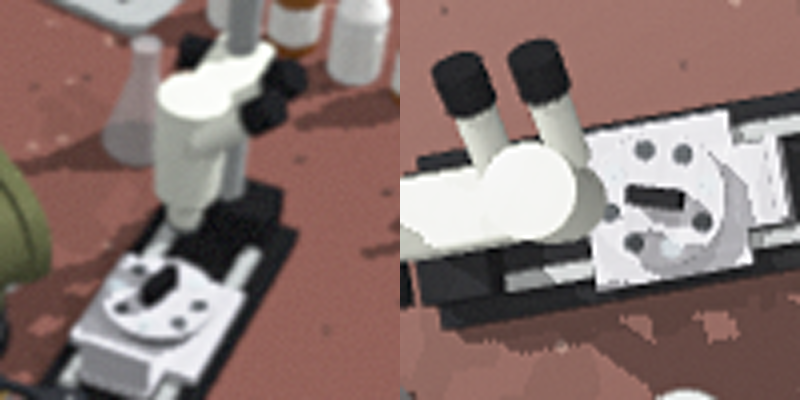

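The stage is in under the head with the carousel flat and the bar at (655,197) in the top panel; bystanders are undisturbed. I'll compute the travel and the objective axis by code.

Run:
```python
from h import *
np.set_printoptions(precision=2,suppress=True)
d=cams.camera("scene");c=cams.camera("top");Y=np.array([-.194,.981]);T0=np.array([571.4,32.4])
g=c["image"].astype(int).mean(2)
n,l=cv2.connectedComponents((g<75).astype(np.uint8));m=(l==l[189,193]).astype(np.uint8)
k=max(cv2.findContours(m,cv2.RETR_EXTERNAL,cv2.CHAIN_APPROX_NONE)[0],key=cv2.contourArea).reshape(-1,2)
r=cv2.minAreaRect(np.array([pix2w(c,u,v,96)[:2] for u,v in k],np.float32));b=np.array(r[0]);print("bar",m.sum(),r,"travel",(b-T0)@Y,"across",(b-T0)@[.981,.194])
gs=d["image"].astype(int).mean(2)
n,l=cv2.connectedComponents((gs<75).astype(np.uint8));q=(245+159/4,90+285/4);m=(l==l[int(q[1]),int(q[0])]);ys,xs=np.nonzero(m)
e=pix2w(d,xs.mean(),ys.mean(),86)[:2];print("bar scene",m.sum(),e,"travel",(e-T0)@Y,"across",(e-T0)@[.981,.194])
def tri(pt,ps):
    A=[];B=[]
    for cam,(u,v) in((c,pt),(d,ps)):
        W=np.array(cam["world_to_cam"]);K=np.array([[cam["fx"],0,cam["cx"]],[0,cam["fy"],cam["cy"]],[0,0,1]]);A.append(K@W[:3])
    X=cv2.triangulatePoints(A[0],A[1],np.array(pt,float),np.array(ps,float));return (X[:3]/X[3]).ravel()
h=tri((130+129.5/4-.5,140+192.5/4-.5),(245+195.5/4-.5,90+95.5/4-.5));print("head top",h,"dist",(h[:2]-T0)@Y,"across",(h[:2]-T0)@[.981,.194])
```

```text
bar 60 ((544.7568359375, 161.9626007080078), (42.40376663208008, 14.182743072509766), 85.62847137451172) travel 132.26968512268064 across -1.0017994079589625
bar scene 48 [546.53 160.04] travel 130.03627319632758 across 0.3651432937763305
head top [535.82 214.77 274.1 ] dist 185.8106432928581 across 0.4748060127733006
```

Run:
```python
from h import *
np.set_printoptions(precision=2,suppress=True)
d=cams.camera("scene");c=cams.camera("top");Y=np.array([-.194,.981]);T0=np.array([571.4,32.4])
h=cv2.resize(cv2.imread("pics/home.png"),(110,100),interpolation=cv2.INTER_AREA)[:,:,::-1]
full=d["image"].copy();full[140:240,215:325]=h
def bar(im,u,v):
    m=(cv2.connectedComponents((im.astype(int).mean(2)<75).astype(np.uint8))[1]);m=m==m[v,u];w=np.clip(130-im.astype(int).mean(2),0,None)*cv2.dilate(m.astype(np.uint8),np.ones((3,3)))
    ys,xs=np.indices(w.shape);return pix2w(d,(w*xs).sum()/w.sum(),(w*ys).sum()/w.sum(),86)[:2],m.sum()
a,na=bar(full,215+330//6,140+275//6);b,nb=bar(d["image"],245+159//4,90+285//4)
print(a,na,b,nb,"travel",(b-a)@Y,"across",(b-a)@[.981,.194], "home bias",a-T0)
# top plate: edge along the axis, sampled on lines offset across, plate white -> dark base, +y end initial / corner fits
def corners(im,off):
    g=im.astype(np.float32).mean(2);out=[]
    for t in np.arange(off-110,off-40,.5):
        p=np.array([w2pix(c,[*(T0+t*Y+x*np.array([.981,.194])),60]) for x in(54,56,58)],np.float32)
        out.append(cv2.remap(g,p[:,:1],p[:,1:],cv2.INTER_LINEAR).mean())
    out=np.array(out);return out
i0=np.load("top0.npy");A=corners(i0,0);B=corners(c["image"],132)
thr=150;f=lambda o,off:[round(off-110+.5*i,1) for i in range(1,len(o)) if (o[i]-thr)*(o[i-1]-thr)<0]
print("plate -y edge",f(A,0),f(B,132))
```

```text
[572.94  26.52] 57 [546.46 159.54] 48 travel 135.63293227046293 across -0.1660785042732563 home bias [ 1.54 -5.88]
plate -y edge [-63.5] [69.5]
```

Differential travel is 133–136 mm. The starting slide was about 4–5 mm, from the objective position. That puts the slide at 137–141 mm, and the force signature showed the snap. The carousel is flat and the arm is clear, so I'm handing in.

```bash
python3 -c "
from cell import job
print(job.sign_off())"
```

```text
the job is handed in; nothing more can be done
None
```

I handed the job in with the carousel fully home on the turntable and the stage clicked into the detent; the sign-off gave no verdict, and I read the slide only from camera images, at about 137–141 mm (allowed 137–143 mm).

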